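Tip the ball box into the catch tray

TASK

On the plywood tipping station, tip the tall square box over the wooden stop in front of it so that it ends lying on its side squarely across the stop and both white porcelain milling balls roll out into the catch tray beyond. Tip it against the stop, do not pick it up; then let go of it and leave it lying there.

Things in the scene. Friction and masses are not known exactly. Their poses are not given: they have to be found in the camera images.
- tip_station: Fixed plywood station 350 x 440 mm. Origin on the table under the stop's near face; x = tipping direction, y along the stop. Deck x -130 to 0, top z 30 mm; stop (batten) x 0 to 20, top z 40; catch tray x 20 to 208, floor z 12, walls to z 50. On the deck, 135 mm apart along y in any order: tall box, low box 60 x 100 x 55 mm, round tumbler 60 mm across, 100 high.
- tall_box: Loose open plywood box, 60 (x) x 90 (y) x 130 mm high, walls 8 mm, 0.2 to 0.35 kg. Origin at its underside's centre, z up. It stands on the deck 2 to 6 mm from the stop, parallel to the station within 2 degrees. Pushed along station x high on its back it pivots over the stop, passes balance leaning about 40 degrees, then falls by itself, mouth into the tray (top then about z 120).
- ball_a: White porcelain milling ball, 30 mm across, 35 g, loose on the floor of the tall box. Origin at its centre.
- ball_b: The second white porcelain milling ball in the tall box, the same as the first. Origin at its centre.

How it is judged:
At the end, for the whole second after the job is handed in: Tall box at rest on its side (z axis 80 to 132 degrees from upright) across the stop, square to it within 15 degrees, its underside's centre at station x -80 to 30 mm; both balls out of the box and in the tray (centre at station x 15 to 208 mm, y within 210 mm, z below 50 mm; rolling is allowed) (angle between tall_box's own z axis and vertical between 1.4 and 2.3 rad and x of tall_box in the frame of tip_station between -0.08 and 0.03 m and linear speed of tall_box below 0.05 m/s and x of ball_a in the frame of tip_station between 0.015 and 0.208 m and y of ball_a in the frame of tip_station between -0.21 and 0.21 m and z of each of ball_a, ball_b in the frame of tip_station below 0.05 m and (z of ball_a in the frame of tall_box above 0.125 m or x of ball_a in the frame of tall_box above 0.03 m or x of ball_a in the frame of tall_box below -0.03 m or y of ball_a in the frame of tall_box above 0.045 m or y of ball_a in the frame of tall_box below -0.045 m) and x of ball_b in the frame of tip_station between 0.015 and 0.208 m and y of ball_b in the frame of tip_station between -0.21 and 0.21 m and (z of ball_b in the frame of tall_box above 0.125 m or x of ball_b in the frame of tall_box above 0.03 m or x of ball_b in the frame of tall_box below -0.03 m or y of ball_b in the frame of tall_box above 0.045 m or y of ball_b in the frame of tall_box below -0.045 m) and angle between the y axis of tall_box and the y axis of tip_station, either way round below 0.26 rad); the robot touches nothing.
It fails at once if the tall box is picked up: its underside's centre rises above 140 mm (tipping raises it to about 90 mm) (height (world z) of tall_box above 0.14 m).
It also fails if it takes over 34 s, if anything falls off the work surface, if the arm or the gripper's body presses on something with over 40 N, if the wrist force passes 120 N, or if a joint passes its speed limit or range.

ROBOT

A 7-joint arm with a two-finger parallel gripper is mounted at the origin on the work surface. World frame = base frame: x ahead of the robot, y to its left, z up, the work surface at z = 0. Lengths are in m, angles in rad, forces in N, time in s.
With the tool pointing down it reaches from about 0.4 to 0.925 m from the base axis. Payload 4.1 kg.
Tool frame: the origin (TCP) lies on the centre line of the jaws, within the pads' length; the fingertips stand 19 mm ahead of it and the grasp point (between the pads) is the TCP; z points along the fingers, y is the direction in which the jaws open and shut (so a half turn about z gives the same grasp; the last joint's range is limited). The gripper opens to 85 mm and grips with 20 to 120 N. Pads are 22 mm wide; open, the fingers measure 114 mm over their backs; the gripper's body (76 mm by 85 mm) begins 54 mm behind the grasp point. The pads swing forward as they close: fully open they stand 13 mm farther back than shut.
Start: joints at [1.179, 0.398, 0.045, 1.537, -0.019, 1.207, -0.051], TCP at [0.188, -0.622, 0.25] pointing down, gripper open.
Joint ranges: [-2.82, 2.82], [-0.49, 2.23], [-1.37, 1.46], [0, 2.46], [-1.36, 4.5], [0.23, 2], [-2.94, 2.94]. Speed limits (rad/s): [2.57, 2.57, 3.14, 3.14, 3.14, 3.14, 3.14].

INTERFACE

Orientations are given as a 3x3 rotation matrix whose columns are the frame's x, y, z axes.
In Python, from bench import robot, viewer, search_frame, trace gives the robot as it stands.
- The arm moves only by the tool apply_moves, never from a script. Its argument "targets" is a list of rows, each an object of numbers: "dx", "dy", "dz": the shift along the tool's x, y, z in cm; "wx", "wy", "wz": the turn, a rotation vector about the tool's x, y, z in rad; "jaw": the finger opening in cm, from 0 to 8.54. A call has 1 to 12 rows; each row shifts and turns the commanded pose from where the row before left it, along the tool's axes as they then stand; what a row does not reach is not made up. A row lasts 1/12 s, in which the tool goes at most 41.7 mm and 7.16 degrees, less where a joint would pass 70% of its speed; a pose out of reach is approached as far as the arm can. A call with a gripper value outside its range is refused whole. The fingers move at their own pace and stop on an object; "newtons" is the grip in N (left out, the last holds). Time passes only in rows, so rows that do not move let the fingers close. It gives the time, the measured TCP pose, the force and the opening at its end, in the units of the state.
- robot.get_obs(): the state, without advancing time (a new reading comes with each control period).
- viewer.get_image(name): name is "side" or "top"; returns the picture (384x512x3 uint8, red, green, blue); there is no depth.
- viewer.camera_info(name): a dict with "camera_matrix" (3x3 intrinsics, pixels), "R" (3x3) and "t" (3): a world point X has camera coordinates R X + t. Camera axes: x right, y down, z forward; pixel columns grow to the right and rows downward; lengths in m; the calibration is good to about 2 mm. A picture is of the moment at which its call begins. camera_info takes no time and is no camera call.
- robot.finish_job(): hands the job in, once; it reports no verdict.
Trained networks look in the newest picture that a camera, given by its name, has taken for a name from the list of things; names that differ only in an ending like _2 or _b are one class to them, and where a whole thing is asked for, a point or a joint stands for the part that bears it (a point fixed in the world has none). Each returns a list of dicts, best first, with "score" (0 to 1); they miss things now and then, are a little off and sometimes report something else, mostly with a low value. They report only what shows in the picture. A call takes as long as a camera call.
- search_frame(camera, thing): "bbox" ([left, top, right, bottom] in pixels, round what is visible of it).
- trace(camera, thing): "region" (384x512 bool, what is visible of it) and "bbox" ([left, top, right, bottom] in pixels, round what is visible of it).
The state is a dict: "t": time; "qpos": joint angles; "joint_vel": joint speeds; "joint_efforts": joint torques, N m; "eef_pos": TCP position; "ee_rot": TCP orientation; "ft_force": force on the tool from outside, world axes, zero at the start; "moment": the same for the moment, N m; "gripper_width": finger opening in m.
Only numpy, scipy, OpenCV 4.12 (cv2) and the standard library are available. Lean on these libraries where they do the work, as an engineer would, in place of code of your own. Each camera call takes 0.05 s, during which the arm holds its last target.

## Working session

There is one attempt and no reset: what is moved stays moved. The work goes in short steps, Python scripts to look and compute and a tool call to move; the robot and the scene stay as the last step left them, time stands still between calls to the robot, and variables do not carry over. Pictures are saved under pics/ and viewed, and the job is handed in when it is done.

Besides the shell and the picture viewer there is one more tool, called after ">>>" as a command line: name --argument value ..., lists and objects as JSON in quotes. apply_moves: Moves the arm, as the interface text tells. Its arguments: {"type":"object","properties":{"targets":{"type":"array","items":{"type":"object","properties":{"dx":{"type":"number"},"dy":{"type":"number"},"dz":{"type":"number"},"wx":{"type":"number"},"wy":{"type":"number"},"wz":{"type":"number"},"jaw":{"type":"number"}}}},"newtons":{"type":"number"}},"required":["targets"]}

```bash
ls; mkdir -p pics; python3 - <<'E'
from bench import robot, viewer, search_frame, trace
import cv2, numpy as np
o=robot.get_obs()
for k,v in o.items(): print(k,np.round(v,4).tolist())
for n in ("side","top"):
    im=viewer.get_image(n); cv2.imwrite(f"pics/{n}0.png",im[:,:,::-1])
    ci=viewer.camera_info(n); print(n,{k:np.round(v,4).tolist() for k,v in ci.items()})
    for th in ("tip_station","tall_box","ball_a"):
        print(th,[(r["bbox"],round(r["score"],2)) for r in search_frame(n,th)][:3])
print(robot.get_obs()["t"])
E
```

```text
pics
t 0.0
qpos [1.179, 0.3992, 0.045, 1.5379, -0.0187, 1.2069, -0.0507]
joint_vel [-0.0003, 0.0003, -0.0005, -0.0003, -0.0012, -0.0005, -0.0008]
joint_efforts [-0.0003, -47.5117, 1.3648, -25.4217, 0.0118, 0.0096, -0.0]
eef_pos [0.1875, -0.6218, 0.2493]
ee_rot [[0.9574, 0.2888, -0.0006], [0.2888, -0.9574, 0.0018], [-0.0001, -0.0019, -1.0]]
ft_force [-0.448, 0.4652, 0.3916]
moment [-0.0394, 0.018, -0.0238]
gripper_width 0.0853
side {'camera_matrix': [[442.822, 0.0, 257.6477], [0.0, 442.822, 184.703], [0.0, 0.0, 1.0]], 'R': [[0.9792, -0.2025, -0.0161], [-0.1148, -0.4863, -0.8662], [0.1676, 0.85, -0.4994]], 't': [-0.5656, 0.1705, 0.6504]}
tip_station [([208.9, 173.0, 512.0, 383.6], 0.56)]
tall_box [([265.1, 217.4, 324.9, 352.9], 0.59)]
ball_a []
top {'camera_matrix': [[461.536, 0.0, 256.8006], [0.0, 461.536, 195.431], [0.0, 0.0, 1.0]], 'R': [[-0.0076, -1.0, 0.0024], [-0.9966, 0.0074, -0.0822], [0.0821, -0.003, -0.9966]], 't': [0.0399, 0.5847, 0.8698]}
tip_station []
tall_box [([350.2, 168.8, 430.2, 217.6], 0.65)]
ball_a [([386.5, 186.8, 401.8, 205.1], 0.73), ([374.5, 191.4, 379.3, 202.3], 0.59)]
0.4
```

View pics/side0.png

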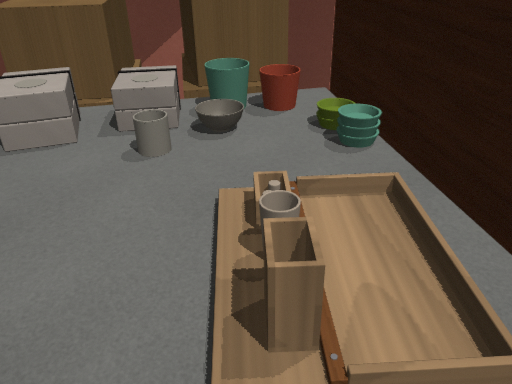

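View pics/top0.png

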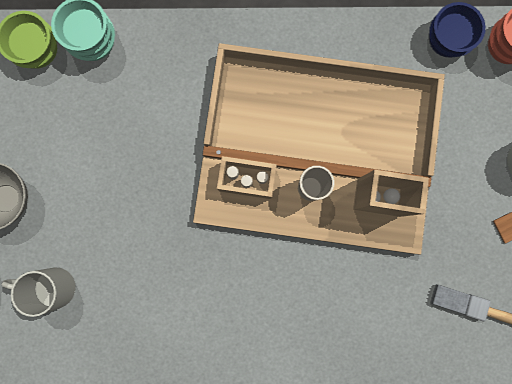

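```bash
python3 - <<'E'
import cv2
t=cv2.imread("pics/top0.png"); s=cv2.imread("pics/side0.png")
cv2.imwrite("pics/top0c.png",cv2.resize(t[40:265,185:452],None,fx=2.66,fy=2.66,interpolation=cv2.INTER_CUBIC))
cv2.imwrite("pics/side0c.png",cv2.resize(s[170:384,205:405],None,fx=2.8,fy=2.8,interpolation=cv2.INTER_CUBIC))
E
```

```text
(no output)
```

View pics/top0c.png

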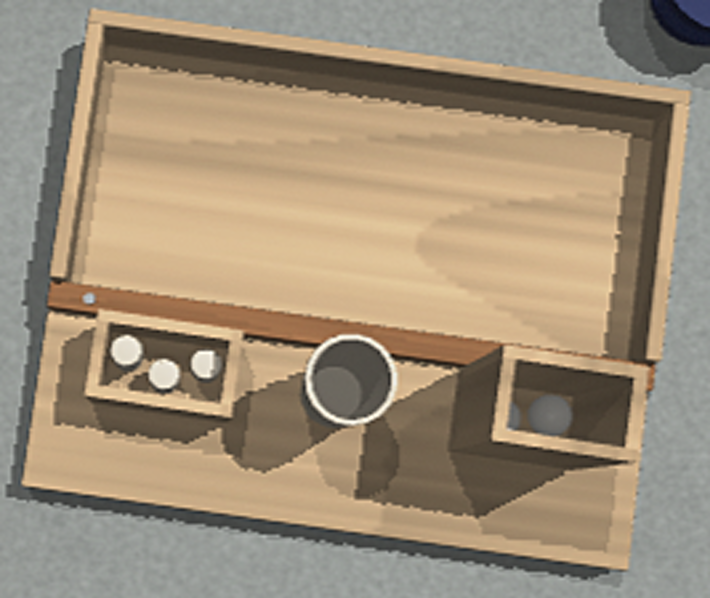

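View pics/side0c.png

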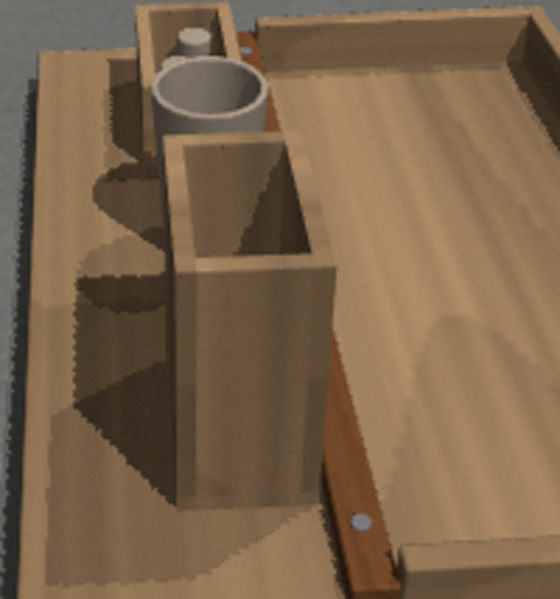

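```bash
cat > h.py <<'E'
import numpy as np
from bench import viewer
C={n:viewer.camera_info(n) for n in ("side","top")}
def proj(n,X):
    c=C[n]; p=np.atleast_2d(X)@np.array(c["R"]).T+np.array(c["t"]); q=p@np.array(c["camera_matrix"]).T; return q[:,:2]/q[:,2:]
def T(x,y,a): 
    c,s=np.cos(a),np.sin(a); return lambda P: np.atleast_2d(P)@np.array([[c,s,0],[-s,c,0],[0,0,1]])+np.array([x,y,0])
def ft(u,v): return (185+u/2.66-.3,40+v/2.66-.3)
def fs(u,v): return (205+u/2.8-.3,170+v/2.8-.3)
E
python3 - <<'E'
from h import *
from scipy.optimize import least_squares
top=[((-130,220,30),(22,487)),((-130,-220,30),(628,570)),((220,220,50),(93,10)),((220,-220,50),(690,92)),((20,220,40),(50,282))]
P=np.array([p for p,_ in top])/1e3; Q=np.array([ft(*q) for _,q in top])
f=lambda v:(proj("top",T(*v)(P))-Q).ravel()
r=least_squares(f,[0.6,0,-0.1]); print("station",r.x,r.fun.reshape(-1,2).round(1).tolist()); st=r.x
bt=[((30,45),(503,345)),((30,-45),(649,363)),((-30,45),(492,440)),((-30,-45),(638,461))]
bs=[((-30,45,130),(165,137)),((30,45,130),(297,133)),((30,-45,130),(335,266)),((-30,-45,130),(170,270)),((-30,-45,0),(177,507)),((30,-45,0),(322,503))]
Pt=np.array([(*p,130) for p,_ in bt])/1e3; Qt=np.array([ft(*q) for _,q in bt])
Ps=np.array([p for p,_ in bs])/1e3; Qs=np.array([fs(*q) for _,q in bs])
def g(v,w=(1,1)):
    z=np.array([0,0,v[3]]); return np.r_[w[0]*(proj("top",T(*v[:3])(Pt)+z)-Qt).ravel(), w[1]*(proj("side",T(*v[:3])(Ps)+z)-Qs).ravel()]
for w in ((1,1),(0,1),(1,0)):
    r=least_squares(g,[*st,0.03],args=(w,)); print("box",r.x.round(4),r.fun.round(1).tolist())
    c,s=np.cos(st[2]),np.sin(st[2]); d=r.x[:2]-st[:2]; print("in station",c*d[0]+s*d[1],-s*d[0]+c*d[1],np.degrees(r.x[2]-st[2]))
E
```

```text
station [ 0.62915621 -0.07813118 -0.14609369] [[-0.2, 0.2], [0.5, 0.9], [-1.2, -0.4], [0.7, -0.4], [0.3, -0.4]]
box [ 0.5784 -0.1977 -0.1615  0.0299] [0.4, 0.1, -0.3, 1.7, -0.3, 0.3, -0.7, 0.8, -0.8, -0.7, 1.3, -1.1, 0.6, -0.2, 2.0, 0.7, 0.1, 0.9, -1.3, 0.0]
in station -0.032806235970188447 -0.12567532647968246 -0.8808714287400515
box [ 0.5789 -0.1951 -0.1666  0.0275] [-0.0, -0.0, -0.0, 0.0, -0.0, -0.0, -0.0, 0.0, -0.7, -0.4, 1.1, -0.6, -0.2, 0.0, 1.7, 0.7, -0.2, 0.4, -1.9, -0.3]
in station -0.032729585494027304 -0.123031234222134 -1.1751269784851393
box [ 0.5791 -0.1962 -0.1426  0.0361] [0.0, -0.3, -0.2, 0.3, -0.0, 0.2, 0.1, -0.2, -0.0, -0.0, 0.0, -0.0, 0.0, -0.0, 0.0, -0.0, 0.0, -0.0, -0.0, -0.0]
in station -0.03237366105483247 -0.12407132507339076 0.20214006398306109
```

>>> apply_moves --targets '[{"wz": 0.11, "jaw": 4}, {"wz": 0.11, "jaw": 4}, {"wz": 0.11, "jaw": 4}, {"wz": 0.11, "jaw": 4}, {"dx": 1.4, "dy": -2.65, "jaw": 4}, {"dx": 1.4, "dy": -2.65, "jaw": 4}, {"dx": 1.4, "dy": -2.65, "jaw": 4}, {"dx": 1.4, "dy": -2.65, "jaw": 4}, {"dx": 1.4, "dy": -2.65, "jaw": 4}, {"dx": 1.4, "dy": -2.65, "jaw": 4}, {"dx": 1.4, "dy": -2.65, "jaw": 4}, {"dx": 1.4, "dy": -2.65, "jaw": 4}]'

```text
invalid input
```

>>> apply_moves --targets '[{"dx": 1.4, "dy": -2.65, "jaw": 4}, {"dx": 1.4, "dy": -2.65, "jaw": 4}, {"dx": 1.4, "dy": -2.65, "jaw": 4}, {"dx": 1.4, "dy": -2.65, "jaw": 4}, {"dx": 1.4, "dy": -2.65, "jaw": 4}, {"dx": 1.4, "dy": -2.65, "jaw": 4}, {"dx": 1.4, "dy": -2.65, "jaw": 4}, {"dx": 1.4, "dy": -2.65, "jaw": 4}, {"dx": 1.4, "dy": -2.65, "jaw": 4}, {"dx": 1.4, "dy": -2.65, "jaw": 4}, {"jaw": 4}]'

```text
invalid input
```

>>> apply_moves --targets '[{"dx": 0, "dy": 0, "dz": 0, "wx": 0, "wy": 0, "wz": 0.11, "jaw": 4}, {"dx": 0, "dy": 0, "dz": 0, "wx": 0, "wy": 0, "wz": 0.11, "jaw": 4}, {"dx": 0, "dy": 0, "dz": 0, "wx": 0, "wy": 0, "wz": 0.11, "jaw": 4}, {"dx": 0, "dy": 0, "dz": 0, "wx": 0, "wy": 0, "wz": 0.11, "jaw": 4}]' --newtons 20

```text
t: 0.73
eef_pos: [0.1876, -0.6223, 0.2503]
ee_rot: [[0.988, -0.152, 0.0], [-0.152, -0.988, -0.0], [0.0, 0.0, -1.0]]
ft_force: [-0.8, -0.8, -0.6]
gripper_width: 0.0406
```

>>> apply_moves --targets '[{"dx": 1.4, "dy": -2.65, "dz": 0, "wx": 0, "wy": 0, "wz": 0, "jaw": 4}, {"dx": 1.4, "dy": -2.65, "dz": 0, "wx": 0, "wy": 0, "wz": 0, "jaw": 4}, {"dx": 1.4, "dy": -2.65, "dz": 0, "wx": 0, "wy": 0, "wz": 0, "jaw": 4}, {"dx": 1.4, "dy": -2.65, "dz": 0, "wx": 0, "wy": 0, "wz": 0, "jaw": 4}, {"dx": 1.4, "dy": -2.65, "dz": 0, "wx": 0, "wy": 0, "wz": 0, "jaw": 4}, {"dx": 1.4, "dy": -2.65, "dz": 0, "wx": 0, "wy": 0, "wz": 0, "jaw": 4}, {"dx": 1.4, "dy": -2.65, "dz": 0, "wx": 0, "wy": 0, "wz": 0, "jaw": 4}, {"dx": 1.4, "dy": -2.65, "dz": 0, "wx": 0, "wy": 0, "wz": 0, "jaw": 4}, {"dx": 1.4, "dy": -2.65, "dz": 0, "wx": 0, "wy": 0, "wz": 0, "jaw": 4}]' --newtons 20

```text
t: 1.48
eef_pos: [0.348, -0.4036, 0.2506]
ee_rot: [[0.989, -0.147, 0.0], [-0.147, -0.989, -0.001], [0.0, 0.0, -1.0]]
ft_force: [-0.2, 0.3, -0.4]
gripper_width: 0.0404
```

>>> apply_moves --targets '[{"dx": 1.4, "dy": -2.65, "dz": 0, "wx": 0, "wy": 0, "wz": 0, "jaw": 4}, {"dx": 1.4, "dy": -2.65, "dz": 0, "wx": 0, "wy": 0, "wz": 0, "jaw": 4}, {"dx": 1.4, "dy": -2.65, "dz": 0, "wx": 0, "wy": 0, "wz": 0, "jaw": 4}, {"dx": 1.4, "dy": -2.65, "dz": 0, "wx": 0, "wy": 0, "wz": 0, "jaw": 4}, {"dx": 1.4, "dy": -2.65, "dz": 0, "wx": 0, "wy": 0, "wz": 0, "jaw": 4}, {"dx": 1.4, "dy": -2.65, "dz": 0, "wx": 0, "wy": 0, "wz": 0, "jaw": 4}, {"dx": 1.4, "dy": -2.65, "dz": 0, "wx": 0, "wy": 0, "wz": 0, "jaw": 4}, {"dx": 1.4, "dy": -2.65, "dz": 0, "wx": 0, "wy": 0, "wz": 0, "jaw": 4}, {"dx": 0, "dy": 0, "dz": 0, "wx": 0, "wy": 0, "wz": 0, "jaw": 4}]' --newtons 20

```text
t: 2.23
eef_pos: [0.4932, -0.2046, 0.2507]
ee_rot: [[0.991, -0.136, 0.003], [-0.137, -0.991, 0.004], [0.003, -0.004, -1.0]]
ft_force: [0.6, 0.4, -0.5]
gripper_width: 0.04
```

>>> apply_moves --targets '[{"dx": 0, "dy": -1.9, "dz": 2, "wx": 0, "wy": 0, "wz": 0, "jaw": 4}, {"dx": 0, "dy": 0, "dz": 2.5, "wx": 0, "wy": 0, "wz": 0, "jaw": 4}, {"dx": 0, "dy": 0, "dz": 2.5, "wx": 0, "wy": 0, "wz": 0, "jaw": 4}, {"dx": 0, "dy": 0, "dz": 2.5, "wx": 0, "wy": 0, "wz": 0, "jaw": 4}, {"dx": 0, "dy": 0, "dz": 0, "wx": 0, "wy": 0, "wz": 0, "jaw": 4}, {"dx": 0, "dy": 0, "dz": 0, "wx": 0, "wy": 0, "wz": 0, "jaw": 4}]' --newtons 20

```text
t: 2.73
eef_pos: [0.4911, -0.1927, 0.1546]
ee_rot: [[0.989, -0.147, -0.003], [-0.147, -0.989, 0.001], [-0.003, -0.0, -1.0]]
ft_force: [-0.3, -0.7, 0.8]
gripper_width: 0.0399
```

```bash
cat > snap.py <<'E'
import sys,cv2,numpy as np
from bench import robot,viewer
k=sys.argv[1]
a=viewer.get_image("top")[:,:,::-1]; b=viewer.get_image("side")[:,:,::-1]
a=cv2.resize(a[40:290,185:475],(400,345),interpolation=cv2.INTER_CUBIC); b=cv2.resize(b[84:384,205:465],(300,345),interpolation=cv2.INTER_CUBIC)
cv2.imwrite(f"pics/s{k}.png",np.hstack([a,b]))
o=robot.get_obs(); print(o["t"],o["eef_pos"].round(4) if hasattr(o["eef_pos"],"round") else o["eef_pos"],np.round(o["ft_force"],1))
E
python3 snap.py 1
```

```text
2.8333 [ 0.493  -0.1933  0.1569] [0.4 0.9 0.5]
```

View pics/s1.png

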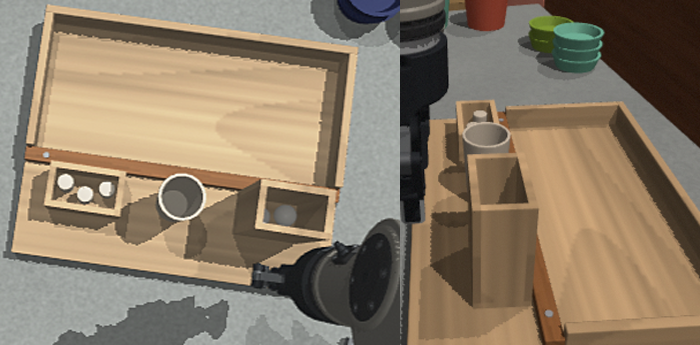

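>>> apply_moves --targets '[{"dx": 1, "dy": -0.6, "dz": 0, "wx": 0, "wy": 0, "wz": 0, "jaw": 4}, {"dx": 1, "dy": 0, "dz": 0, "wx": 0, "wy": 0, "wz": 0, "jaw": 4}, {"dx": 1, "dy": 0, "dz": 0, "wx": 0, "wy": 0, "wz": 0, "jaw": 4}, {"dx": 0.5, "dy": 0, "dz": 0, "wx": 0, "wy": 0, "wz": 0, "jaw": 4}, {"dx": 0.5, "dy": 0, "dz": 0, "wx": 0, "wy": 0, "wz": 0, "jaw": 4}, {"dx": 0.5, "dy": 0, "dz": 0, "wx": 0, "wy": 0, "wz": 0, "jaw": 4}, {"dx": 0.5, "dy": 0, "dz": 0, "wx": 0, "wy": 0, "wz": 0, "jaw": 4}, {"dx": 0.5, "dy": 0, "dz": 0, "wx": 0, "wy": 0, "wz": 0, "jaw": 4}, {"dx": 0.5, "dy": 0, "dz": 0, "wx": 0, "wy": 0, "wz": 0, "jaw": 4}, {"dx": 0.5, "dy": 0, "dz": 0, "wx": 0, "wy": 0, "wz": 0, "jaw": 4}]' --newtons 20

```text
t: 3.67
eef_pos: [0.5574, -0.1966, 0.1553]
ee_rot: [[0.989, -0.147, -0.0], [-0.147, -0.989, -0.0], [-0.0, 0.0, -1.0]]
ft_force: [-0.6, 0.1, 0.4]
gripper_width: 0.0403
```

```bash
python3 snap.py 2
```

```text
3.7667 [ 0.5581 -0.1964  0.1553] [-0.4  0.2  0.1]
```

View pics/s2.png

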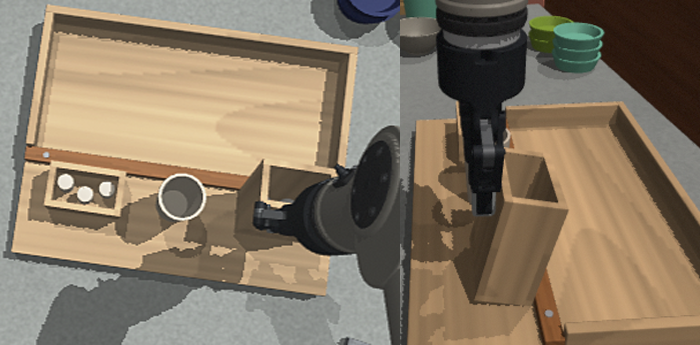

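>>> apply_moves --targets '[{"dx": 0.5, "dy": 0, "dz": 0, "wx": 0, "wy": 0, "wz": 0, "jaw": 4}, {"dx": 0.5, "dy": 0, "dz": 0, "wx": 0, "wy": 0, "wz": 0, "jaw": 4}, {"dx": 0.5, "dy": 0, "dz": 0, "wx": 0, "wy": 0, "wz": 0, "jaw": 4}, {"dx": 0.5, "dy": 0, "dz": 0, "wx": 0, "wy": 0, "wz": 0, "jaw": 4}, {"dx": 0.5, "dy": 0, "dz": 0, "wx": 0, "wy": 0, "wz": 0, "jaw": 4}, {"dx": 0.5, "dy": 0, "dz": 0, "wx": 0, "wy": 0, "wz": 0, "jaw": 4}, {"dx": 0.5, "dy": 0, "dz": 0, "wx": 0, "wy": 0, "wz": 0, "jaw": 4}]' --newtons 20

```text
t: 4.35
eef_pos: [0.5924, -0.2016, 0.1553]
ee_rot: [[0.989, -0.147, 0.0], [-0.147, -0.989, -0.0], [0.0, 0.0, -1.0]]
ft_force: [-0.6, -0.3, 0.4]
gripper_width: 0.0397
```

```bash
python3 snap.py 3
```

```text
4.45 [ 0.5928 -0.2015  0.1552] [-0.1 -0.3  0.4]
```

View pics/s3.png

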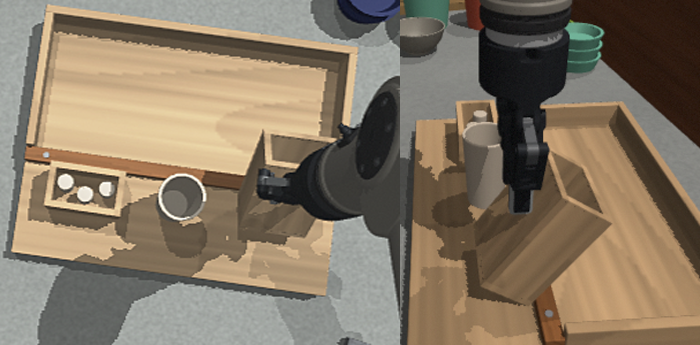

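>>> apply_moves --targets '[{"dx": 0.5, "dy": 0, "dz": 0, "wx": 0, "wy": 0, "wz": 0, "jaw": 4}, {"dx": 0.5, "dy": 0, "dz": 0, "wx": 0, "wy": 0, "wz": 0, "jaw": 4}, {"dx": 0.5, "dy": 0, "dz": 0, "wx": 0, "wy": 0, "wz": 0, "jaw": 4}, {"dx": 0.3, "dy": 0, "dz": 0, "wx": 0, "wy": 0, "wz": 0, "jaw": 4}, {"dx": 0.3, "dy": 0, "dz": 0, "wx": 0, "wy": 0, "wz": 0, "jaw": 4}, {"dx": 0, "dy": 0, "dz": 0, "wx": 0, "wy": 0, "wz": 0, "jaw": 4}, {"dx": 0, "dy": 0, "dz": 0, "wx": 0, "wy": 0, "wz": 0, "jaw": 4}]' --newtons 20

```text
t: 5.03
eef_pos: [0.6125, -0.2046, 0.1552]
ee_rot: [[0.989, -0.147, -0.0], [-0.147, -0.989, -0.0], [-0.0, 0.0, -1.0]]
ft_force: [-0.3, 0.1, -0.1]
gripper_width: 0.0397
```

```bash
python3 snap.py 4
```

```text
5.1333 [ 0.6123 -0.2046  0.1553] [-0.4  0.7 -0.3]
```

View pics/s4.png

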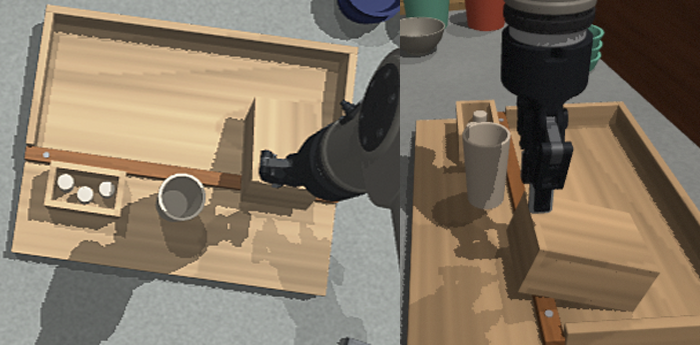

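>>> apply_moves --targets '[{"dx": 0, "dy": 0, "dz": -1.5, "wx": 0, "wy": 0, "wz": 0, "jaw": 4}, {"dx": 0, "dy": 0, "dz": -2.5, "wx": 0, "wy": 0, "wz": 0, "jaw": 4}, {"dx": 0, "dy": 0, "dz": -2.5, "wx": 0, "wy": 0, "wz": 0, "jaw": 4}, {"dx": 0, "dy": 0, "dz": -2.5, "wx": 0, "wy": 0, "wz": 0, "jaw": 4}, {"dx": -2, "dy": 2, "dz": 0, "wx": 0, "wy": 0, "wz": 0, "jaw": 4}, {"dx": -2, "dy": 2, "dz": 0, "wx": 0, "wy": 0, "wz": 0, "jaw": 4}, {"dx": -2, "dy": 3, "dz": 0, "wx": 0, "wy": 0, "wz": 0, "jaw": 4}, {"dx": -2, "dy": 3, "dz": 0, "wx": 0, "wy": 0, "wz": 0, "jaw": 4}, {"dx": -2, "dy": 3, "dz": 0, "wx": 0, "wy": 0, "wz": 0, "jaw": 4}, {"dx": -2, "dy": 3, "dz": 0, "wx": 0, "wy": 0, "wz": 0, "jaw": 4}, {"dx": -2, "dy": 3, "dz": 0, "wx": 0, "wy": 0, "wz": 0, "jaw": 4}, {"dx": 0, "dy": 0, "dz": 0, "wx": 0, "wy": 0, "wz": 0, "jaw": 4}]' --newtons 20

```text
t: 6.13
eef_pos: [0.4385, -0.3799, 0.2455]
ee_rot: [[0.987, -0.159, -0.004], [-0.159, -0.987, -0.005], [-0.004, 0.006, -1.0]]
ft_force: [-1.7, -1.5, 0.1]
gripper_width: 0.0404
```

```bash
python3 snap.py 5; python3 -c "
from bench import *
for n in ('top','side'):
  print(n,[(r['bbox'],round(r['score'],2)) for r in search_frame(n,'ball_a')])"
```

```text
6.2333 [ 0.4444 -0.3737  0.2455] [ 0.4  0.3 -0.4]
top [([371.7, 75.7, 392.3, 91.2], 0.61), ([394.5, 79.6, 408.2, 92.0], 0.58)]
side [([457.1, 310.5, 484.0, 336.7], 0.72), ([446.4, 292.4, 469.2, 315.3], 0.7)]
```

View pics/s5.png

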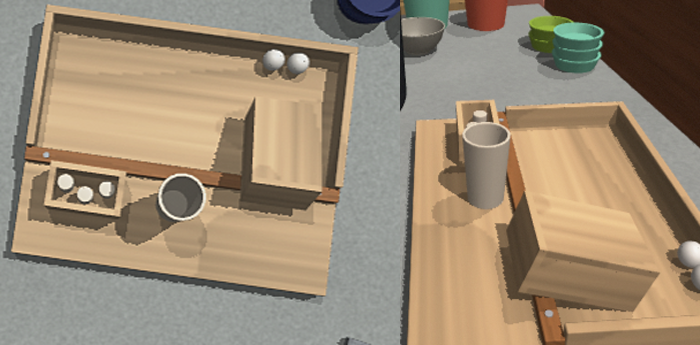

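>>> apply_moves --targets '[{"dx": 0, "dy": 0, "dz": 0, "wx": 0, "wy": 0, "wz": 0, "jaw": 4}, {"dx": 0, "dy": 0, "dz": 0, "wx": 0, "wy": 0, "wz": 0, "jaw": 4}, {"dx": 0, "dy": 0, "dz": 0, "wx": 0, "wy": 0, "wz": 0, "jaw": 4}, {"dx": 0, "dy": 0, "dz": 0, "wx": 0, "wy": 0, "wz": 0, "jaw": 4}, {"dx": 0, "dy": 0, "dz": 0, "wx": 0, "wy": 0, "wz": 0, "jaw": 4}, {"dx": 0, "dy": 0, "dz": 0, "wx": 0, "wy": 0, "wz": 0, "jaw": 4}]' --newtons 20

```text
t: 6.83
eef_pos: [0.4463, -0.3719, 0.2453]
ee_rot: [[0.989, -0.146, -0.0], [-0.146, -0.989, -0.0], [-0.0, 0.0, -1.0]]
ft_force: [-0.4, -0.4, 0.1]
gripper_width: 0.0403
```

```bash
python3 - <<'E'
from h import *
from bench import *
import cv2
st=[.6292,-.0781,-.1461]
c=T(*st)
im={n:viewer.get_image(n)[:,:,::-1].copy() for n in ("top","side")}
b={n:[np.array(r["bbox"]) for r in search_frame(n,"ball_a")] for n in im}; print(b)
# ball station coords assuming z=27mm, top view
from scipy.optimize import least_squares
for n in b:
  for q in b[n]:
    ctr=(q[:2]+q[2:])/2
    r=least_squares(lambda v:(proj(n,c([[v[0],v[1],.027]]))[0]-ctr),[.1,0]); print(n,(r.x*1e3).round())
for z in im:
    a=im[z]; 
    print(cv2.imwrite(f"pics/e_{z}.png", cv2.resize(a[40:240,320:460] if z=="top" else a[240:384,280:430],None,fx=4,fy=4,interpolation=cv2.INTER_CUBIC)))
E
```

```text
{'top': [array([374.5,  75.8, 393.2,  92.1]), array([393.9,  77.1, 407. ,  93.4])], 'side': [array([457.2, 312.5, 482.7, 336. ]), array([447.7, 292.6, 469.6, 317.1])]}
top [ 192. -112.]
top [ 194. -144.]
side [ 194. -144.]
side [ 195. -111.]
True
True
```

View pics/e_side.png

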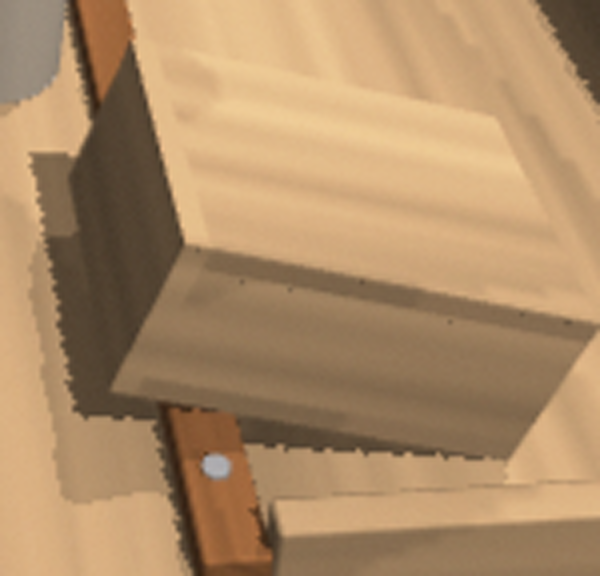

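```bash
python3 -c "
import cv2;a=cv2.imread('pics/e_top.png');cv2.imwrite('pics/e_top2.png',a[100:660])"
```

```text
(no output)
```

View pics/e_top2.png

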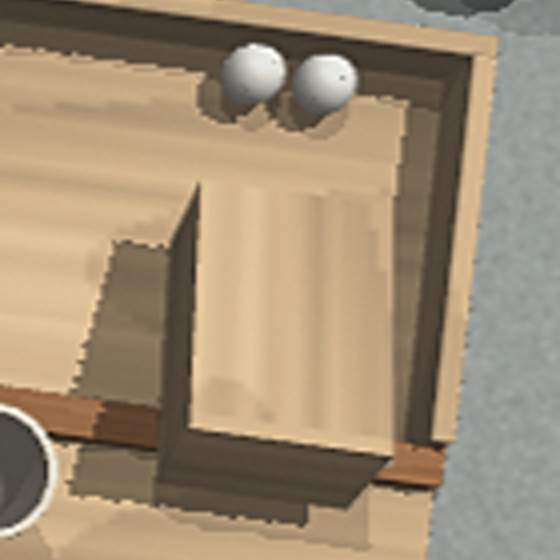

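```bash
python3 - <<'E'
from h import *
from scipy.optimize import least_squares
from scipy.spatial.transform import Rotation as Ro
L=lambda x,y,z:np.array([x,y,z])/1e3
s=[(L(-30,-45,0),(183,243)),(L(-30,45,0),(135,40)),(L(-30,-45,130),(598,325)),(L(-30,45,130),(497,118)),(L(30,-45,0),(112,392)),(L(30,-45,130),(507,460))]
t=[(L(-30,45,0),(190,530)),(L(-30,-45,0),(392,557)),(L(-30,45,130),(200,283)),(L(-30,-45,130),(392,295)),(L(30,-45,0),(350,605)),(L(30,45,0),(157,580))]
c=T(.6292,-.0781,-.1461)
def W(v,P): return c(Ro.from_euler("ZYX",v[3:]).apply(P)+v[:3])
Ps=np.array([a for a,_ in s]);Qs=np.array([(280+u/4-.4,240+w/4-.4) for _,(u,w) in s])
Pt=np.array([a for a,_ in t]);Qt=np.array([(320+u/4-.4,40+w/4-.4) for _,(u,w) in t])
f=lambda v:np.r_[(proj("side",W(v,Ps))-Qs).ravel(),(proj("top",W(v,Pt))-Qt).ravel()]
r=least_squares(f,[-.03,-.125,.06,0,1.8,0]);print(r.x[:3].round(4),np.degrees(r.x[3:]).round(1),abs(r.fun).max())
E
```

```text
[-0.0081 -0.1263  0.08  ] [  0.7 108.1   0.7] 2.77511193528143
```

```bash
python3 -c "
from bench import robot
print(robot.finish_job()); print(robot.get_obs()['t'])"
```

```text
the job is handed in; nothing more can be done
None
the job is handed in; nothing more can be done
```

I tipped the tall box over the stop by pushing high on its back with both fingers. It passed balance and fell by itself. I then raised the gripper clear, moved it away and handed the job in about 7 s into the run.

My last checks from both cameras, all within the limits:
- **Box:** it lies across the stop, leaning about 108° from upright and square to it within about 1°. Its underside's centre is at station x of about -8 mm. This comes from a fit to hand-picked corners, with residuals up to 2.8 pixels.
- **Balls:** both are out of the box against the far wall of the tray, at about station (193, -112) mm and (194, -144) mm. I took their height as 27 mm, resting on the tray floor, and the two views agree within about 3 mm.
- **Robot:** the gripper touches nothing, and the wrist force reads close to zero.

Two things disagreed or failed along the way:
- **Box position at the start:** the box measured at station y of about -125 mm, where the 135 mm spacing in the text, if centred on the station, would put it at -135 mm. The two views also differed by about 1.4° in yaw. I pushed near the measured centre.
- **Refused moves:** my first two move calls were refused as invalid, with nothing moved. The calls went through once I filled in every field and the grip force.

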